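Put the twine reel away in the jar box and shut its sliding lid

TASK

Put the reel of kitchen twine away: draw it straight up off the post of its stand and set it down, standing upright, on the floor of the open half of the low white box, beside the two glass jars. Then shut the box: raise the handle edge of the translucent sliding lid over the stop humps in its rails, slide it all the way along until it is fully shut over the jars and the reel, and leave it lying flat. Do not drop the reel or tip a jar over, and leave the stand and the other things on the worktop where they are.

Things in the scene. Friction and masses are not known exactly. Their poses are not given: they have to be found in the camera images.
- jar_box: Low white melamine box, fixed, 242 mm (x) by 450 mm (y) by 120 mm high; aluminium rails on its long sides, lips to 146 mm. Origin: centre of underside. Its +y half is the compartment, open to the top: inside x -105 to +105, y +10 to +209 mm, floor 10 mm up. Its -y half has a fixed white top, over which the lid is parked at the start.
- stop_hump (a point): Middle of the top of the plastic stop hump on the rail nearer the robot, 8 mm high, 14 mm long along the box's y, 12 mm wide, just in front (+y) of the parked lid's foot; the far rail has one alike, 220 mm away along the box's x. Their tops are 132 mm above the worktop.
- bay_floor (a point): A free spot on the compartment floor, in front of the jars (box x -35, y +110 mm, 10 mm above the worktop). Walls are 70 mm or more away, jar walls 55 mm or more. Axes as the box.
- lid_handle (a point): Middle of the lid's steel grip bar: round, 12 mm thick, 100 mm long along the box's x, on two end posts, its axis 32 mm above the lid's upper face (gap under it 26 mm). At the start about 171 mm above the worktop, 20 mm to the -y side of the box's middle, just behind the lid's front edge.
- lid_runner (a joint): Travel of the lid along the box's +y, m: 0 = parked open (starts at 0 to 0.003), 0.205 = fully shut, at the end stop. Rubs with about 1 N, stays where left. Lying flat, the lid is blocked at 0.006 by the humps; tilted up by 0.045 rad or more it passes them; from 0.032 on it is past them and may be lowered or carried on raised.
- lid (a joint): Tilt of the lid, rad, about an axle along x at its rear (-y) edge: 0 flat, up to 0.25 as the handle edge rises. Translucent plate 216 x 214 x 5 mm, about 0.36 kg, with a 10 mm foot under each front corner. Handle 185 mm, feet 208 mm in front of the axle: 12 mm lift at the handle lifts the feet 13 mm. Falls back flat when let go; about 2 N at the handle raises it.
- reel_mid (a point): Middle (half-way up, on the axis) of the reel of natural jute twine: a wound ring 60 mm across and 100 mm high, firm, about 0.14 kg, with a 20 mm bore along its axis (z). At the start it stands upright over the post of the stand, its underside 18 mm above the worktop. The winding can be gripped anywhere.
- twine_stand: Stand of the reel, loose, 0.9 kg: a wooden disc 110 mm across and 18 mm thick with a steel post 12 mm thick in its middle, whose round tip is 130 mm above the worktop (12 mm above the reel's top). Origin: centre of its underside; z up the post. It may stand in either of two places to the left, the mortar in the other.
- jar0: Empty glass jar, open at the top, 66 mm across, 90 mm high, 0.22 kg, standing in the compartment against its far (+x) side. Origin: centre of its underside.
- jar1: The other glass jar, alike.
- mortar: Dark volcanic stone mortar on three feet, 140 mm across, 92 mm high, 2.6 kg; bystander. Origin: centre of its underside.
- pestle: Wooden pestle lying on the worktop, 166 mm long along its x, 38 mm at its thick end; bystander. Origin: under its middle.
- cup: Stainless steel cup, 76 mm across, 85 mm high; bystander. Origin: centre of its underside.
- scoop: Purple plastic scoop, 165 mm long along its x, 60 mm wide, 38 mm high; bystander. Origin: on the worktop between bowl and handle.
- spice_jar: Amber glass jar with a steel lid, 52 mm across, 100 mm high; bystander. Origin: centre of its underside.
- bowl: White ceramic bowl, 124 mm across, 55 mm high; bystander. Origin: centre of its underside.
Not all that is in view belongs to the job. Leave any blue or yellow look-alike of the jar0 alone.

How it is judged:
By the outcome, as a careful person would: the job done as asked, in the order asked, and still so for the second after the job is handed in, with the robot touching nothing.
It also fails if it takes over 58 s, if anything falls off the work surface, if the arm or the gripper's body presses on something with over 40 N, if the wrist force passes 120 N, or if a joint passes its speed limit or range.

ROBOT

A 7-joint arm with a two-finger parallel gripper is mounted at the origin on the work surface. World frame = base frame: x ahead of the robot, y to its left, z up, the work surface at z = 0. Lengths are in m, angles in rad, forces in N, time in s.
With the tool pointing down it reaches from about 0.4 to 0.85 m from the base axis. Payload 10.4 kg.
Tool frame: the origin (TCP) lies at the centre of the arm's flange, where the gripper is bolted on; the fingertips stand 182 mm ahead of it and the grasp point (between the pads) lies 164 mm ahead of it; z points along the fingers, y is the line along which they close (so a half turn about z gives the same grasp; the last joint's range is limited). The gripper opens to 87 mm and grips with 3 to 60 N. Pads are 19 mm wide; open, the fingers measure 117 mm over their backs; the gripper's body (75 mm by 190 mm) begins 51 mm behind the grasp point.
Start: joints at [-1.371, 0.332, -0.065, 1.46, 0.022, 1.35, -0.088], TCP at [0.138, 0.61, 0.405] pointing down, gripper open.
Joint ranges: [-2.6, 2.6], [-0.5, 2.12], [-1.47, 1.34], [0.16, 2.42], [-1.27, 4.41], [0.06, 2.06], [-2.6, 2.6]. Speed limits (rad/s): [2.22, 2.22, 2.79, 2.79, 3.14, 3.14, 3.14].

INTERFACE

Orientations are given as a unit quaternion [x, y, z, w].
In Python, from bench import r, eyes, job gives the robot as it stands. The module is installed in compiled form; this text tells all that it offers.
- The arm moves only by the shell command python3 -m inch 'ROWS' [OPENING] [FORCE]. ROWS is JSON, a list of rows, each a list of 6 numbers: the shift along the tool's x, y, z normalised to -1 to 1, where 1 is 4 cm, then the turn, a rotation vector about the tool's x, y, z normalised to -1 to 1, where 1 is 0.12 rad. In form: [[x, y, z, wx, wy, wz], ...]. A call has exactly 5 rows; each row shifts and turns the commanded pose from where the row before left it, along the tool's axes as they then stand; what a row does not reach is not made up. A row lasts 1/12 s, in which the tool goes at most 41.7 mm and 7.16 degrees, less where a joint would pass 70% of its speed; a pose out of reach is approached as far as the arm can. A call with a number of a shift or a turn outside -1 to 1 is refused whole. A call with a gripper value outside its range is refused whole. OPENING is the gripper command: -1 is shut, 1 is fully open, values between are in proportion, set as the call begins (- or left out, the last holds). The fingers move at their own pace and stop on an object; FORCE is the grip in N (left out, the last holds). Time passes only in rows, so rows that do not move let the fingers close, or fill a call up. It gives the time, the measured TCP pose, the force, the opening and the grip force at its end, in the units of the state.
- r.read_state(): the state, without advancing time (a new reading comes with each control period).
- eyes.camera(name): name is "side" or "top" or "wrist"; returns a dict with "pixels" (480x640x3 uint8, red, green, blue), "fx", "fy", "cx", "cy" (pixels), "extrinsics" (4x4, takes a point from camera to world coordinates). Camera axes: x right, y down, z forward; pixel columns grow to the right and rows downward; lengths in m; the calibration is good to about 2 mm. A picture is of the moment at which its call begins. There is no depth.
- job.close_job(): hands the job in; it is judged then, once.
The state is a dict: "time": time; "joint_positions": joint angles; "joint_vel": joint speeds; "joint_torque": joint torques, N m; "ee_pos": TCP position; "eef_rot": TCP orientation; "ft_force": force on the tool from outside, world axes, zero at the start; "torque": the same for the moment, N m; "width": finger opening in m; "grip_force": force on a finger pad.
Only numpy, scipy, OpenCV 4.12 (cv2) and the standard library are available. Lean on these libraries where they do the work, as an engineer would, in place of code of your own. Each camera call takes 0.05 s, during which the arm holds its last target. There are 200 camera calls.

## Working session

There is one attempt and no reset: what is moved stays moved. The work goes in short steps, Python scripts to look and compute and a shell command to move; the robot and the scene stay as the last step left them, time stands still between calls to the robot, and variables do not carry over. Pictures are saved under pics/ and viewed, at most 10 in all, crops included, and the job is handed in when it is done.

```bash
mkdir -p pics
cat > h.py <<'E'
import numpy as np, cv2
from bench import r, eyes, job
from scipy.spatial.transform import Rotation as R
def snap(n,f):
    c=eyes.camera(n); cv2.imwrite('pics/'+f,cv2.cvtColor(c['pixels'],cv2.COLOR_RGB2BGR)); 
    np.savez('pics/'+f+'.npz',**{k:c[k] for k in c}); return c
def ray(c,u,v):
    E=np.array(c['extrinsics']); d=E[:3,:3]@np.array([(u-c['cx'])/c['fx'],(v-c['cy'])/c['fy'],1]); return E[:3,3],d
def onz(c,u,v,z):
    o,d=ray(c,u,v); return o+d*(z-o[2])/d[2]
def proj(c,p):
    E=np.array(c['extrinsics']); q=E[:3,:3].T@(np.array(p)-E[:3,3]); return c['fx']*q[0]/q[2]+c['cx'],c['fy']*q[1]/q[2]+c['cy']
def load(f): return dict(np.load('pics/'+f+'.npz'))
E
python3 - <<'E'
from h import *
for n in ['side','top']:
    c=snap(n,n+'0.png'); print(n,np.round(c['extrinsics'],3).tolist(),c['fx'])
s=r.read_state(); print({k:np.round(v,3).tolist() for k,v in s.items()})
E
```

```text
side [[0.862, -0.394, 0.318, 0.19], [-0.506, -0.676, 0.536, -0.663], [0.004, -0.623, -0.782, 0.947], [0.0, 0.0, 0.0, 1.0]] 511.3378436693678
top [[-0.025, -0.996, 0.084, 0.457], [-1.0, 0.023, -0.015, -0.097], [0.013, -0.084, -0.996, 1.094], [0.0, 0.0, 0.0, 1.0]] 488.4580463098409
{'time': 0.1, 'joint_positions': [-1.371, 0.333, -0.065, 1.461, 0.022, 1.35, -0.088], 'joint_vel': [0.001, -0.003, 0.0, -0.001, -0.001, 0.001, -0.0], 'joint_torque': [0.002, -62.454, 0.025, -39.071, -0.061, 0.037, 0.0], 'ee_pos': [0.138, 0.609, 0.404], 'eef_rot': [0.111, 0.994, -0.001, -0.0], 'ft_force': [0.245, -0.033, 0.245], 'torque': [-0.009, 0.004, -0.021], 'grip_force': 0.0, 'width': 0.087}
```

View pics/top0.png

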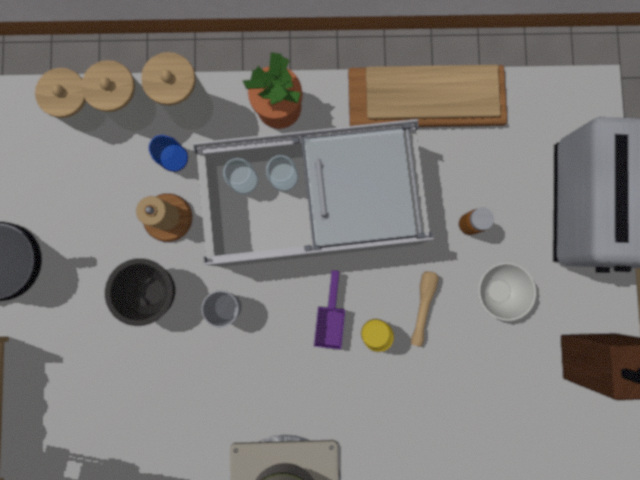

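View pics/side0.png

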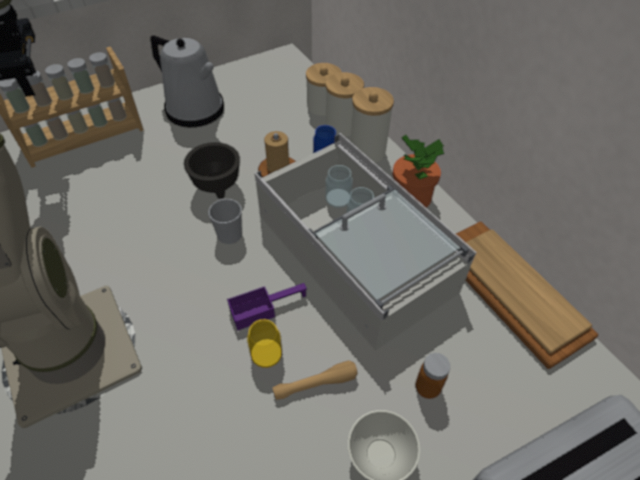

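The top view shows the reel on its stand at about (152,210), with the post tip at (150,209). The box lip corners are near (197,147), (415,122), (430,237) and (207,261), the handle bar runs from (319,160) to (323,216), and the jars are at about (240,175) and (282,172). The mortar is at (140,292). The side view agrees, with the reel top at (276,138).

Run:
```python
from h import *
t=load('top0.png'); s=load('side0.png')
f=lambda n,c,u,v,z: print(n,np.round(onz(c,u,v,z),3))
for u,v in [(197,147),(415,122),(430,237),(207,261)]: f('corner',t,u,v,.146)
f('post',t,150,209,.13); f('post side',s,276,134,.13)
f('stand',t,167,218,.018)
f('h1',t,319,160,.171);f('h2',t,323,216,.171)
f('jar top rim',t,239,170,.09+.01);f('jar',t,281,168,.1)
f('mortar',t,140,291,.092);f('cup',t,220,308,.085)
for n,(c,x,y) in dict(top=(t,90,120),side=(s,230,100)).items():
    im=cv2.cvtColor(c['pixels'],cv2.COLOR_RGB2BGR)
    w,h=(280,160) if n=='top' else (250,200)
    cv2.imwrite(f'pics/{n}_c.png',cv2.resize(im[y:y+h,x:x+w],None,fx=2.8,fy=2.8,interpolation=cv2.INTER_CUBIC))
```

```text
corner [0.728 0.149 0.146]
corner [ 0.77  -0.284  0.146]
corner [ 0.539 -0.304  0.146]
corner [0.503 0.13  0.146]
post [0.609 0.247 0.13 ]
post side [0.611 0.249 0.13 ]
stand [0.606 0.249 0.018]
h1 [ 0.69  -0.091  0.171]
h2 [ 0.582 -0.096  0.171]
jar top rim [0.691 0.075 0.1  ]
jar [ 0.693 -0.011  0.1  ]
mortar [0.447 0.279 0.092]
cup [0.409 0.119 0.085]
```

View pics/top_c.png

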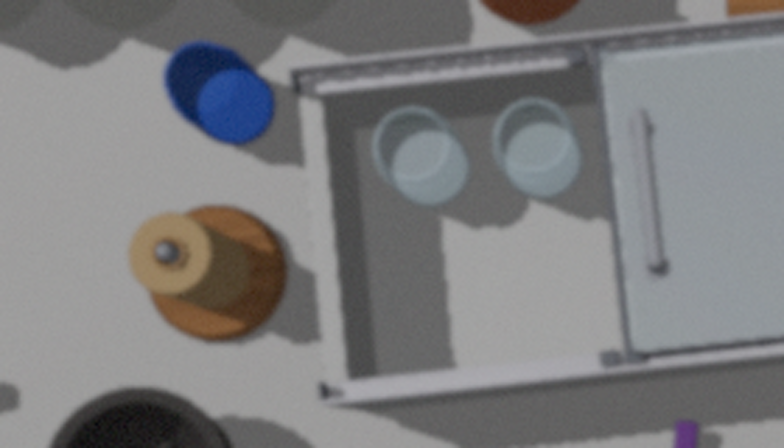

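The crop puts the post tip at full-image (149.6,210) and both jars against the far side, so the reel is at (0.608,0.247). The box is centred at about (0.635,-0.077) with a yaw of about 0.087 rad. I'll grip across the box's y axis.

```bash
cat >> h.py <<'E'
def to(p,yaw=np.pi/2+.087):
    s=r.read_state(); M=R.from_quat(s['eef_rot']).as_matrix()
    d=M.T@(np.array(p)-s['ee_pos'])/.04
    w=R.from_euler('z',yaw).as_matrix()@np.array([[0,1,0],[1,0,0],[0,0,-1.]])  # y tool along yaw
    w=np.array([[np.sin(-0),0,0]]*3) if 0 else np.column_stack([np.cross([np.cos(yaw),np.sin(yaw),0],[0,0,-1]),[np.cos(yaw),np.sin(yaw),0],[0,0,-1]])
    rv=R.from_matrix(M.T@w).as_rotvec()/.12
    print('pos',np.round(s['ee_pos'],4),'shift units',np.round(d,2),'turn units',np.round(rv,2),'t',round(s['time'],2),'F',np.round(s['ft_force'],1),'w',round(s['width'],4),'g',round(s['grip_force'],1))
E
sed -i '/array(\[\[0,1,0\]/d; s/w=np.array(.*if 0 else /w=/' h.py
python3 -m inch '[[0,0,0,0,0,-0.86],[0,0,0,0,0,-0.86],[0,0,0,0,0,-0.86],[0,0,0,0,0,0],[0,0,0,0,0,0]]' 1
python3 -c "from h import *; to([.608,.247,.37])"
```

```text
time: 0.52
ee_pos: [0.1382, 0.6095, 0.4044]
eef_rot: [-0.042, 0.999, -0.0, -0.0]
ft_force: [0.1, 0.2, 0.1]
width: 0.0872
grip_force: 0.0
pos [0.1382 0.6095 0.4044] shift units [-10.95 -10.01   0.86] turn units [-0.   -0.   -0.03] t 0.52 F [0.1 0.2 0.1] w 0.0872 g 0.0
```

```bash
python3 -m inch '[[-0.68,-0.62,0.05,0,0,0],[-0.68,-0.62,0.05,0,0,0],[-0.68,-0.62,0.05,0,0,0],[-0.68,-0.62,0.05,0,0,0],[-0.68,-0.62,0.05,0,0,0]]' >/dev/null
python3 -m inch '[[-0.68,-0.62,0.05,0,0,0],[-0.68,-0.62,0.05,0,0,0],[-0.68,-0.62,0.05,0,0,0],[-0.68,-0.62,0.05,0,0,0],[-0.68,-0.62,0.05,0,0,0]]' >/dev/null
python3 -c "from h import *; to([.608,.247,.37])"
```

```text
pos [0.4317 0.3847 0.3848] shift units [-4.11 -3.8   0.37] turn units [ 0.    0.   -0.03] t 1.35 F [ 0.5  0.4 -0.1] w 0.0871 g 0.0
```

```bash
python3 -m inch '[[-0.65,-0.6,0,0,0,0],[-0.65,-0.6,0,0,0,0],[-0.65,-0.6,0,0,0,0],[-0.65,-0.6,0,0,0,0],[-0.65,-0.6,0,0,0,0]]' >/dev/null
python3 -m inch '[[-0.5,-0.5,0,0,0,0],[0,0,0,0,0,0],[0,0,0,0,0,0],[0,0,0,0,0,0],[0,0,0,0,0,0]]' >/dev/null
python3 - <<'E'
from h import *
to([.608,.247,.37]); c=snap('wrist','w1.png'); print(proj(c,[.608,.247,.13]))
E
```

```text
pos [0.5913 0.261  0.3847] shift units [-0.39 -0.38  0.37] turn units [ 0.01 -0.    0.  ] t 2.18 F [-0.1  0.1 -0.1] w 0.0871 g 0.0
(np.float64(300.2706305704739), np.float64(272.1313989125297))
```

View pics/w1.png

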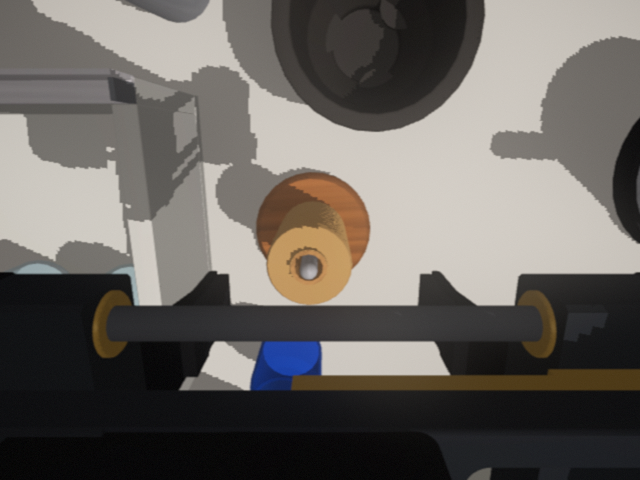

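The wrist view shows the post tip at (310,267), with the ring of the reel's top around it, between the fingers.

Run:
```python
from h import *
c=load('w1.png'); p=onz(c,310,267,.13); q=onz(c,310,264,.118); print(p,q); to([p[0],p[1],.262])
```

```text
[0.60387977 0.25309993 0.13      ] [0.60597122 0.25282616 0.118     ]
pos [0.5913 0.261  0.3848] shift units [-0.3  -0.23  3.07] turn units [ 0.01 -0.    0.01] t 2.23 F [-0.2 -1.3  0.4] w 0.0869 g 0.0
```

```bash
python3 -m inch '[[-0.34,-0.28,0.6,0,0,0],[0,0,0.6,0,0,0],[0,0,0.6,0,0,0],[0,0,0.6,0,0,0],[0,0,0.4,0,0,0]]' >/dev/null
python3 -m inch '[[0,0,0.25,0,0,0],[0,0,0,0,0,0],[0,0,0,0,0,0],[0,0,0,0,0,0],[0,0,0,0,0,0]]' >/dev/null
python3 - <<'E'
from h import *
to([.606,.251,.262]); c=snap('wrist','w2.png')
s=snap('side','s2.png')
a=cv2.cvtColor(c['pixels'],cv2.COLOR_RGB2BGR); b=cv2.cvtColor(s['pixels'],cv2.COLOR_RGB2BGR)[70:230,200:360]
cv2.imwrite('pics/m2.png',np.hstack([cv2.resize(a,(440,330)),cv2.resize(b,(330,330))]))
E
```

```text
pos [0.607  0.25   0.2643] shift units [0.02 0.03 0.06] turn units [ 0.01  0.02 -0.  ] t 3.07 F [0.2 0.4 0.5] w 0.087 g 0.0
```

View pics/m2.png

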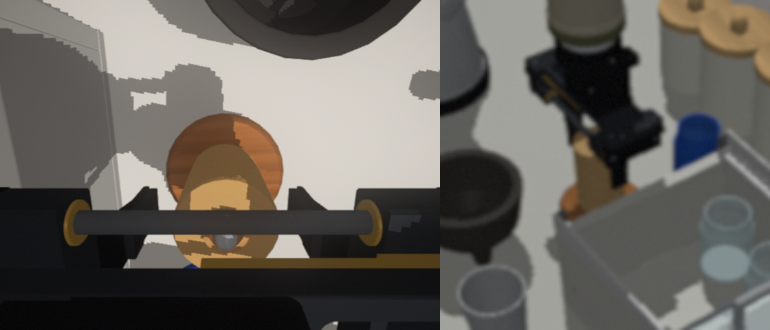

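The wrist view (left) has the reel midway between the fingers, at about x 226 with the finger midpoint at 222. The side view (right) shows the fingers straddling the reel's top, so I'll close and lift.

```bash
Z='[[0,0,0,0,0,0],[0,0,0,0,0,0],[0,0,0,0,0,0],[0,0,0,0,0,0],[0,0,0,0,0,0]]'
python3 -m inch '[[0,0,0,0,0,0],[0,0,0,0,0,0],[0,0,0,0,0,0],[0,0,0,0,0,0],[0,0,0,0,0,0]]' 0.2 15
python3 -m inch '[[0,0,0,0,0,0],[0,0,0,0,0,0],[0,0,0,0,0,0],[0,0,0,0,0,0],[0,0,0,0,0,0]]' 0.2 15
```

```text
time: 3.58
ee_pos: [0.6066, 0.2497, 0.2628]
eef_rot: [-0.043, 0.999, 0.0, 0.0]
ft_force: [0.4, 1.1, 0.7]
width: 0.0614
grip_force: 0.7
time: 4.0
ee_pos: [0.6066, 0.2498, 0.2627]
eef_rot: [-0.043, 0.999, 0.0, 0.0]
ft_force: [-0.1, 1.2, -0.6]
width: 0.0587
grip_force: 14.8
```

```bash
python3 -m inch '[[0,0,-0.3,0,0,0],[0,0,-0.4,0,0,0],[0,0,-0.4,0,0,0],[0,0,-0.4,0,0,0],[0,0,-0.4,0,0,0]]'
python3 -m inch '[[0,0,-0.5,0,0,0],[0,0,-0.5,0,0,0],[0,0,-0.6,0,0,0],[0,0,-0.5,0,0,0],[0,0,0,0,0,0]]'
python3 - <<'E'
from h import *
to([.590,.030,.42]); c=snap('wrist','w3.png'); s=snap('side','s3.png')
a=cv2.cvtColor(c['pixels'],cv2.COLOR_RGB2BGR); b=cv2.cvtColor(s['pixels'],cv2.COLOR_RGB2BGR)[50:210,200:360]
cv2.imwrite('pics/m3.png',np.hstack([cv2.resize(a,(440,330)),cv2.resize(b,(330,330))]))
E
```

```text
time: 4.42
ee_pos: [0.6066, 0.2493, 0.3402]
eef_rot: [-0.043, 0.999, -0.0, -0.0]
ft_force: [1.0, 0.6, -1.1]
width: 0.0591
grip_force: 14.8
time: 4.83
ee_pos: [0.6071, 0.2493, 0.4284]
eef_rot: [-0.043, 0.999, 0.001, 0.003]
ft_force: [1.0, 0.4, 0.1]
width: 0.0589
grip_force: 14.8
pos [0.6071 0.2493 0.4284] shift units [ 0.9  -5.43  0.19] turn units [ 0.02  0.05 -0.01] t 4.83 F [1.  0.4 0.1] w 0.0589 g 14.8
```

View pics/m3.png

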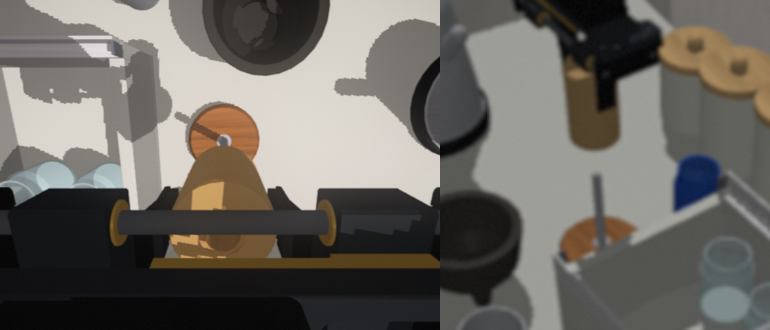

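The reel is clear of the post and upright in the grip. The stand and post are still standing where they were, around (595,240) in the side inset.

```bash
python3 -m inch '[[0.12,-0.6,0,0,0,0],[0.12,-0.7,0,0,0,0],[0.12,-0.7,0,0,0,0],[0.12,-0.7,0,0,0,0],[0.12,-0.7,0,0,0,0]]' >/dev/null
python3 -m inch '[[0.12,-0.7,0,0,0,0],[0.12,-0.7,0,0,0,0],[0.06,-0.4,0,0,0,0],[0,-0.2,0,0,0,0],[0,0,0,0,0,0]]' >/dev/null
python3 - <<'E'
from h import *
to([.590,.030,.256]); c=snap('wrist','w4.png'); s=snap('side','s4.png')
a=cv2.cvtColor(c['pixels'],cv2.COLOR_RGB2BGR); b=cv2.cvtColor(s['pixels'],cv2.COLOR_RGB2BGR)[80:280,230:430]
cv2.imwrite('pics/m4.png',np.hstack([cv2.resize(a,(440,330)),cv2.resize(b,(330,330))]))
E
```

```text
pos [0.5894 0.0293 0.422 ] shift units [-0.02  0.02  4.15] turn units [-0.01 -0.01 -0.03] t 5.77 F [-0.7  0.5 -0.9] w 0.059 g 14.8
```

View pics/m4.png

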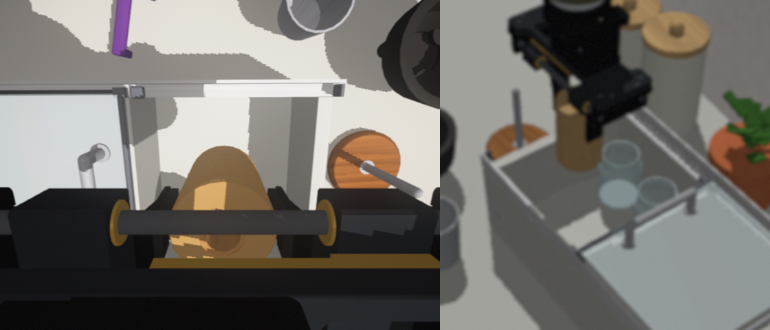

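The reel hangs over the compartment, aligned with the box walls (in the wrist inset, walls at x≈145 and 320), and the jars are clear of it. I'll lower it, shifting 8 mm away from the lid.

```bash
python3 -m inch '[[0,0.2,0.4,0,0,0],[0,0,0.7,0,0,0],[0,0,0.7,0,0,0],[0,0,0.7,0,0,0],[0,0,0.5,0,0,0]]'
python3 -m inch '[[0,0,0.4,0,0,0],[0,0,0.3,0,0,0],[0,0,0.2,0,0,0],[0,0,0.1,0,0,0],[0,0,0,0,0,0]]'
```

```text
time: 6.28
ee_pos: [0.5881, 0.0417, 0.2998]
eef_rot: [-0.045, 0.999, 0.0, -0.001]
ft_force: [1.4, -0.6, -0.9]
width: 0.0589
grip_force: 14.8
time: 6.7
ee_pos: [0.5888, 0.0399, 0.2622]
eef_rot: [-0.044, 0.999, 0.0, -0.0]
ft_force: [0.1, -0.6, -0.7]
width: 0.0588
grip_force: 14.8
```

```bash
python3 -m inch '[[0,0,0.05,0,0,0],[0,0,0.05,0,0,0],[0,0,0,0,0,0],[0,0,0,0,0,0],[0,0,0,0,0,0]]'
```

```text
time: 7.12
ee_pos: [0.5889, 0.0393, 0.2591]
eef_rot: [-0.043, 0.999, 0.0, 0.0]
ft_force: [-0.2, 0.1, -1.8]
width: 0.0591
grip_force: 14.8
```

```bash
python3 -m inch '[[0,0,0.03,0,0,0],[0,0,0.02,0,0,0],[0,0,0.02,0,0,0],[0,0,0,0,0,0],[0,0,0,0,0,0]]'
```

```text
time: 7.53
ee_pos: [0.5888, 0.0393, 0.2558]
eef_rot: [-0.043, 0.999, 0.0, -0.0]
ft_force: [0.2, -0.0, -1.8]
width: 0.0588
grip_force: 14.8
```

```bash
python3 -m inch '[[0,0,0.02,0,0,0],[0,0,0.02,0,0,0],[0,0,0,0,0,0],[0,0,0,0,0,0],[0,0,0,0,0,0]]'
```

```text
time: 7.95
ee_pos: [0.589, 0.0393, 0.2547]
eef_rot: [-0.043, 0.999, 0.0, 0.0]
ft_force: [-1.5, 0.3, 3.3]
width: 0.0591
grip_force: 14.9
```

Contact shows as +3.3 N at the expected height. I'll release, then rise.

```bash
python3 -m inch '[[0,0,0,0,0,0],[0,0,0,0,0,0],[0,0,0,0,0,0],[0,0,0,0,0,0],[0,0,0,0,0,0]]' 0.9
python3 -m inch '[[0,0,-0.3,0,0,0],[0,0,-0.6,0,0,0],[0,0,-0.8,0,0,0],[0,0,-0.8,0,0,0],[0,0,-0.8,0,0,0]]' >/dev/null
python3 -c "
from h import *
to([.637,-.096,.370])"
```

```text
time: 8.37
ee_pos: [0.5888, 0.0393, 0.2542]
eef_rot: [-0.043, 0.999, 0.0, -0.0]
ft_force: [0.6, 0.7, 0.7]
width: 0.0803
grip_force: 0.0
pos [0.5885 0.0391 0.3888] shift units [-0.92 -3.47  0.47] turn units [ 0.  0. -0.] t 8.78 F [1.5 1.2 0. ] w 0.0825 g 0.0
```

```bash
python3 -m inch '[[-0.15,-0.6,0,0,0,0],[-0.2,-0.7,0,0,0,0],[-0.2,-0.7,0,0,0,0],[-0.2,-0.7,0,0,0,0],[-0.17,-0.7,0,0,0,0]]' >/dev/null
python3 -m inch '[[0,0,0,0,0,0],[0,0,0,0,0,0],[0,0,0,0,0,0],[0,0,0,0,0,0],[0,0,0,0,0,0]]' >/dev/null
python3 - <<'E'
from h import *
to([.637,-.096,.335]); c=snap('wrist','w5.png'); s=snap('side','s5.png')
print(proj(c,[.637,-.096,.171]))
a=cv2.cvtColor(c['pixels'],cv2.COLOR_RGB2BGR); b=cv2.cvtColor(s['pixels'],cv2.COLOR_RGB2BGR)[100:300,250:450]
cv2.imwrite('pics/m5.png',np.hstack([cv2.resize(a,(440,330)),cv2.resize(b,(330,330))]))
E
```

```text
pos [ 0.6372 -0.0916  0.3866] shift units [ 0.02 -0.11  1.29] turn units [0.01 0.   0.01] t 9.62 F [1.2 0.1 0.6] w 0.0829 g 0.0
(np.float64(315.55665390073494), np.float64(268.9870983531491))
```

View pics/m5.png

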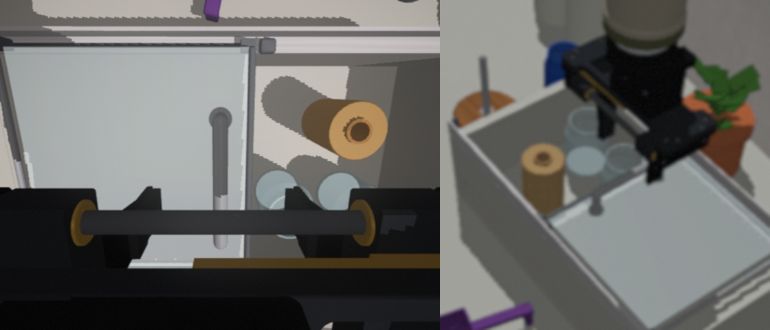

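The reel stands upright in the compartment with both jars standing, at (278,190) and (340,190) in the wrist inset. The handle bar runs from (220,118) to (221,242), between the fingers and parallel to the tool's x axis.

```bash
python3 -m inch '[[0,-0.06,0.3,0,0,0],[0,0,0.4,0,0,0],[0,0,0.35,0,0,0],[0,0,0.18,0,0,0],[0,0,0,0,0,0]]'
python3 -m inch '[[0,0,0,0,0,0],[0,0,0,0,0,0],[0,0,0,0,0,0],[0,0,0,0,0,0],[0,0,0,0,0,0]]' 0 10
python3 -m inch '[[0,0,0,0,0,0],[0,0,0,0,0,0],[0,0,0,0,0,0],[0,0,0,0,0,0],[0,0,0,0,0,0]]' -0.8 20
python3 -m inch '[[0,0,0,0,0,0],[0,0,0,0,0,0],[0,0,0,0,0,0],[0,0,0,0,0,0],[0,0,0,0,0,0]]' -0.8 20
```

```text
time: 10.13
ee_pos: [0.6369, -0.0952, 0.3346]
eef_rot: [-0.043, 0.999, 0.0, -0.002]
ft_force: [0.3, -0.1, -0.7]
width: 0.0828
grip_force: 0.0
time: 10.55
ee_pos: [0.6376, -0.0954, 0.3377]
eef_rot: [-0.043, 0.999, 0.0, 0.0]
ft_force: [0.1, -0.1, 0.7]
width: 0.0575
grip_force: 0.0
time: 10.97
ee_pos: [0.6375, -0.0954, 0.3371]
eef_rot: [-0.043, 0.999, 0.0, -0.0]
ft_force: [-0.2, 0.7, 0.9]
width: 0.024
grip_force: 0.0
time: 11.38
ee_pos: [0.6375, -0.0952, 0.3371]
eef_rot: [-0.043, 0.999, 0.0, -0.0]
ft_force: [0.2, 0.2, 0.6]
width: 0.0113
grip_force: 20.0
```

The bar is gripped (11.3 mm wide, 20 N). I'll raise the edge about 20 mm.

```bash
python3 -m inch '[[0,-0.02,-0.1,0,0,0],[0,-0.02,-0.15,0,0,0],[0,-0.02,-0.15,0,0,0],[0,-0.02,-0.12,0,0,0],[0,0,0,0,0,0]]'
python3 -m inch '[[0,0.1,0,0,0,0],[0,0.2,0,0,0,0],[0,0.2,0,0,0,0],[0,0.2,0,0,0,0],[0,0.2,0,0,0,0]]'
```

```text
time: 11.8
ee_pos: [0.6377, -0.0992, 0.3593]
eef_rot: [-0.043, 0.999, -0.0, 0.0]
ft_force: [-0.6, -1.2, -3.0]
width: 0.0111
grip_force: 20.0
time: 12.22
ee_pos: [0.6345, -0.0613, 0.3576]
eef_rot: [-0.044, 0.999, 0.0, -0.0]
ft_force: [0.6, -1.4, -3.6]
width: 0.0114
grip_force: 20.0
```

```bash
python3 -m inch '[[0,0.4,0,0,0,0],[0,0.5,0,0,0,0],[0,0.5,0,0,0,0],[0,0.5,0,0,0,0],[0,0.5,0,0,0,0]]'
python3 -m inch '[[0,0.4,0,0,0,0],[0,0.4,0,0,0,0],[0,0.3,0,0,0,0],[0,0.2,0,0,0,0],[0,0,0,0,0,0]]'
python3 -c "
from h import *
b=np.array([-.087,.996]);p=r.read_state()['ee_pos'];print('travel',(p[:2]-[.6375,-.0953])@b); to([.6375-.087*.200,-.0953+.996*.200,.3371])"
```

```text
time: 12.63
ee_pos: [0.6259, 0.0345, 0.3578]
eef_rot: [-0.044, 0.999, -0.0, -0.0]
ft_force: [1.7, -0.7, -2.9]
width: 0.0112
grip_force: 20.0
time: 13.05
ee_pos: [0.6214, 0.0874, 0.3577]
eef_rot: [-0.045, 0.999, 0.001, -0.0]
ft_force: [-0.1, 1.0, -3.4]
width: 0.0112
grip_force: 20.0
travel 0.18339651245384989
pos [0.6214 0.0874 0.3577] shift units [-0.01  0.41  0.52] turn units [ 0.01 -0.01  0.02] t 13.05 F [-0.1  1.  -3.4] w 0.0112 g 20.0
```

```bash
python3 -m inch '[[0,0.02,0.13,0,0,0],[0,0.02,0.13,0,0,0],[0,0.02,0.13,0,0,0],[0,0.02,0.11,0,0,0],[0,0,0,0,0,0]]'
python3 -m inch '[[0,0.1,0,0,0,0],[0,0.1,0,0,0,0],[0,0.1,0,0,0,0],[0,0.05,0,0,0,0],[0,0,0,0,0,0]]'
python3 -c "
from h import *
b=np.array([-.087,.996]);p=r.read_state()['ee_pos'];print('travel',(p[:2]-[.6375,-.0953])@b); to([.6375-.087*.205,-.0953+.996*.205,.3371])"
```

```text
time: 13.47
ee_pos: [0.6217, 0.0872, 0.3376]
eef_rot: [-0.043, 0.999, -0.0, 0.0]
ft_force: [-3.2, -0.6, 1.6]
width: 0.0113
grip_force: 20.0
time: 13.88
ee_pos: [0.6202, 0.103, 0.3378]
eef_rot: [-0.044, 0.999, 0.0, -0.0]
ft_force: [-2.1, 0.8, -1.0]
width: 0.0109
grip_force: 20.0
travel 0.19900500947863403
pos [0.6202 0.103  0.3378] shift units [-0.    0.15  0.02] turn units [ 0.01 -0.    0.01] t 13.88 F [-2.1  0.8 -1. ] w 0.0109 g 20.0
```

Next I'll push gently to the end stop, watching the reaction force.

```bash
python3 -m inch '[[0,0.05,0,0,0,0],[0,0.05,0,0,0,0],[0,0.03,0,0,0,0],[0,0,0,0,0,0],[0,0,0,0,0,0]]'
python3 -m inch '[[0,0.04,0,0,0,0],[0,0,0,0,0,0],[0,0,0,0,0,0],[0,0,0,0,0,0],[0,0,0,0,0,0]]'
```

```text
time: 14.3
ee_pos: [0.6198, 0.1074, 0.3379]
eef_rot: [-0.044, 0.999, 0.0, -0.0]
ft_force: [-1.8, 0.4, -2.3]
width: 0.011
grip_force: 20.0
time: 14.72
ee_pos: [0.6197, 0.1085, 0.3379]
eef_rot: [-0.043, 0.999, -0.0, -0.0]
ft_force: [-2.7, -2.5, -3.1]
width: 0.0116
grip_force: 20.0
```

```bash
python3 -m inch '[[0,0.04,0.02,0,0,0],[0,0.04,0,0,0,0],[0,0,0,0,0,0],[0,0,0,0,0,0],[0,0,0,0,0,0]]'
python3 -m inch '[[0,0.05,0,0,0,0],[0,0.05,0,0,0,0],[0,0,0,0,0,0],[0,0,0,0,0,0],[0,0,0,0,0,0]]'
```

```text
time: 15.13
ee_pos: [0.6197, 0.1092, 0.3375]
eef_rot: [-0.042, 0.999, -0.002, 0.0]
ft_force: [-3.5, -10.4, 1.5]
width: 0.0114
grip_force: 20.0
time: 15.55
ee_pos: [0.6197, 0.1101, 0.3374]
eef_rot: [-0.04, 0.999, -0.004, 0.0]
ft_force: [-2.6, -18.2, 1.8]
width: 0.0108
grip_force: 20.0
```

The end stop is reached: 18 N reaction and no further motion. I'll relax the push, open and rise.

```bash
python3 -m inch '[[0,-0.07,0,0,0,0],[0,-0.05,0,0,0,0],[0,0,0,0,0,0],[0,0,0,0,0,0],[0,0,0,0,0,0]]'
python3 -m inch '[[0,0,0,0,0,0],[0,0,0,0,0,0],[0,0,0,0,0,0],[0,0,0,0,0,0],[0,0,0,0,0,0]]' 0.2
python3 -m inch '[[0,0,-0.2,0,0,0],[0,0,-0.5,0,0,0],[0,0,-0.8,0,0,0],[0,0,-0.8,0,0,0],[0,0,-0.8,0,0,0]]'
python3 -m inch '[[0,-0.8,-0.3,0,0,0],[0,-0.8,-0.3,0,0,0],[0,-0.8,-0.3,0,0,0],[0,-0.8,-0.3,0,0,0],[0,-0.8,0,0,0,0]]' > /dev/null
python3 -m inch '[[0,-0.6,0,0,0,0],[0,-0.6,0,0,0,0],[0,-0.6,0,0,0,0],[0,0,0,0,0,0],[0,0,0,0,0,0]]' > /dev/null
python3 - <<'E'
from h import *
c=snap('top','t6.png'); s=snap('side','s6.png')
a=cv2.cvtColor(c['pixels'],cv2.COLOR_RGB2BGR)[90:360,90:450]; b=cv2.cvtColor(s['pixels'],cv2.COLOR_RGB2BGR)[90:330,230:490]
cv2.imwrite('pics/m6.png',np.hstack([cv2.resize(a,(440,330)),cv2.resize(b,(358,330))]))
E
```

```text
time: 15.97
ee_pos: [0.6197, 0.109, 0.3375]
eef_rot: [-0.042, 0.999, -0.001, 0.0]
ft_force: [-2.4, -7.1, 1.9]
width: 0.0116
grip_force: 20.0
time: 16.38
ee_pos: [0.6196, 0.1116, 0.3373]
eef_rot: [-0.044, 0.999, 0.0, 0.0]
ft_force: [-0.0, -0.5, -0.1]
width: 0.0366
grip_force: 0.0
time: 16.8
ee_pos: [0.6192, 0.111, 0.4633]
eef_rot: [-0.043, 0.999, 0.0, 0.0]
ft_force: [0.6, 0.4, -0.7]
width: 0.052
grip_force: 0.0
```

View pics/m6.png

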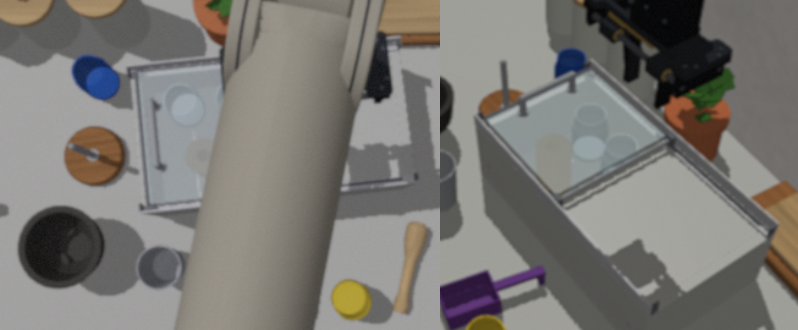

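The lid lies flat and fully shut, with its front edge against the +y end at about (140,140) in the top inset. The reel and both jars show upright through it, the stand is where it was, and the gripper is clear.

```bash
python3 -c "
from h import *
print(job.close_job())"
```

```text
the job is handed in; nothing more can be done
None
```

The reel stands upright in the box beside the two upright jars, the lid is shut against its end stop and lying flat, and the job was handed in after about 18 s of robot time; no verdict was shown.

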